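# Start the clamp knob cleanly and run the bench mill

### The job

Clamp the tube drum on the bench mill: turn the three-armed clamp knob backwards (anticlockwise from above) until the thread clicks and the knob drops, then turn it forwards (clockwise) until it is fully home on the clamp plate. Only then turn the key clockwise from off all the way to start and let it spring back to run. Leave the bottle, the tip box and the jar where they stand.

Things in the scene. Friction and masses are not known exactly. Their poses are not given: they have to be found in the camera images.
- mill: Fixed bench mill, white housing 230 (x) x 380 (y) x 90 mm high; origin at the centre of its underside, z up, air slots on its -x face. At (0, 85) mm a tube drum with a flat round steel clamp plate, 136 mm across, top face at z = 131 mm, below the clamp knob; at (-10, -115) mm the key switch on a dark panel (z = 91 mm).
- knob_center (a point): Point on the knob's vertical axis at mid-height of its arms; sinks with the knob (173 mm above the bench at first, 165 after the click, 161 fully home). Black knob: hub 44 mm across, from 30 below to 12 mm above this point; three like level arms 120 degrees apart, round bars 14 mm thick, free space (at least 23 mm) under and between them, so an arm can be pushed by its side.
- knob_arm_tip (a point): Centre of the ball end (19 mm thick) of one of the three arms, 54 mm from the knob's axis (128 mm across in all); it turns and sinks with the knob.
- clamp_knob (a joint): Turn of the knob, rad, growing clockwise from above (forwards). Starts crossed, between 0.7 and 1.7; turned forwards from there it binds dead at about 2. Turned back to about 0 it clicks and drops 8 mm; it may go on back to a stop at -1.0. Then forwards it passes below the binding place to the firm end stop at 4.2 (home). 0.12 N m of friction holds it; it cannot be pulled off.
- clamp_lift (a joint): Height of the clamp knob, m: 0 to -0.001 while crossed, about -0.009 just after the click, about -0.0125 fully home with the knob's steel foot flush on the clamp plate. A spring of about 4 N and its weight draw the knob down.
- key_center (a point): Point on the key's vertical axis at mid-height of its head, 130 mm above the bench. The key stands in a round steel lock 38 mm across, top at z = 104 mm; its black head is an upright flat bar 64 mm long, 10 mm thick and 30 mm tall (z = 115 to 145 mm), centred on the axis, with a small white line on top of the pointing half.
- key_end (a point): Mid-height point near the pointing end of the key head, 30 mm from the key's axis; it turns with the key.
- start_key (a joint): Turn of the key, rad, growing clockwise from above: 0 = off (starts between 0 and 0.25), 0.9 = run, 1.5 = start (dead stop). Up to run only 0.03 N m of friction holds it; from run to start a spring of 0.1 to 0.17 N m pushes it back; let go at start it springs back to run and stays. White marks on the panel show the three places.
- media_bottle: Bystander: a closed glass bottle 72 mm across and 150 mm tall, standing on the bench by the knob end of the mill; origin at the centre of its underside.
- tip_box: Bystander: an open grey box with compartments, 85 x 125 x 55 mm, on the bench by the key end of the mill; origin at the centre of its underside.
- jar: Bystander: a glass jar with a steel lid, 64 mm across and 75 mm tall, on the bench by the knob end of the mill, beyond the bottle; origin at the centre of its underside.

How it is judged:
On the way, in this order (a step that is already met when the one before it is completed fails the run):
1. the knob has been turned backwards until it clicked: dropped by more than 6.5 mm at a turn below 0.3 rad (value of joint clamp_lift below -0.0065 m and value of joint clamp_knob below 0.3 rad), for 0.05 s.
2. the knob has been turned forwards until fully home (beyond 4.0 rad, foot on the plate) (value of joint clamp_knob above 4 rad and value of joint clamp_lift below -0.0105 m), for 0.1 s.
3. the key has been turned to start (beyond 1.35 rad) (value of joint start_key above 1.35 rad), for 0.05 s.
At the end, for the whole second after the job is handed in: The knob is home (turn beyond 4.0 rad, lowered by more than 10.5 mm), the key rests at run (0.75 to 1.05 rad), and the bottle, tip box and jar stand within 20 mm of where they stood (all of step 2 and value of joint start_key between 0.75 and 1.05 rad and distance of each of media_bottle, tip_box, jar from where it was at the start of the episode below 0.02 m and angle between each of media_bottle, jar's own z axis and vertical below 0.2 rad); the robot touches nothing.
It fails at once if the key is turned on (beyond 0.6 rad) while the knob is not home (value of joint start_key above 0.6 rad and value of joint clamp_knob below 3.9 rad).
It fails at once if the bottle, tip box or jar is pushed away by more than 40 mm (distance of any of media_bottle, tip_box, jar from where it was at the start of the episode above 0.04 m).
It also fails if it takes over 72 s, if anything falls off the work surface, if the arm or the gripper's body presses on something with over 40 N, if the wrist force passes 120 N, or if a joint passes its speed limit or range.

### The arm

A 7-joint arm with a two-finger parallel gripper is mounted at the origin on the work surface. World frame = base frame: x ahead of the robot, y to its left, z up, the work surface at z = 0. Lengths are in m, angles in rad, forces in N, time in s.
With the tool pointing down it reaches from about 0.4 to 0.85 m from the base axis. Payload 10.4 kg.
Tool frame: the origin (TCP) lies on the centre line of the jaws, within the pads' length; the fingertips stand 14 mm ahead of it and the grasp point (between the pads) lies 5 mm behind it; x points along the fingers, y is the direction in which the jaws open and shut, and the axes are right-handed (so a half turn about x gives the same grasp; the last joint's range is limited). The gripper opens to 85 mm and grips with 20 to 120 N. Pads are 22 mm wide; open, the fingers measure 114 mm over their backs; the gripper's body (76 mm by 85 mm) begins 54 mm behind the grasp point. The pads swing forward as they close: fully open they stand 13 mm farther back than shut.
Start: joints at [-1.261, 0.332, -0.065, 1.46, 0.022, 1.35, -0.088], TCP at [0.204, 0.591, 0.245] pointing down, gripper open.
Joint ranges: [-2.6, 2.6], [-0.5, 2.12], [-1.47, 1.34], [0.16, 2.42], [-1.27, 4.41], [0.06, 2.06], [-2.6, 2.6]. Speed limits (rad/s): [2.22, 2.22, 2.79, 2.79, 3.14, 3.14, 3.14].

### API

Orientations are given as a unit quaternion [w, x, y, z].
In Python, from station import readout, viewer, hand_in, search_frame, cut_out, tip_of gives the robot as it stands.
- The arm moves only by the tool drive_tool, never from a script. Its argument "deltas" is text: rows parted by semicolons, each of 7 numbers parted by spaces: the shift along the tool's x, y, z in cm, then the turn, a rotation vector about the tool's x, y, z in rad, then the opening, from 0 (shut) to 1 (fully open). In form: dx dy dz ax ay az jaw; .... A call has 1 to 8 rows; each row is the pose to reach, as a shift and turn from the pose measured when the call began, along the tool's axes at that moment; what a row does not reach only later rows make up. A row lasts 1/8 s, in which the tool goes at most 62.5 mm and 10.7 degrees, less where a joint would pass 70% of its speed; a pose out of reach is approached as far as the arm can. A call with a gripper value outside its range is refused whole. The fingers move at their own pace and stop on an object; "grip_force" is the grip in N (left out, the last holds). Time passes only in rows, so rows that repeat a pose let the fingers close. It gives the time, the measured TCP pose, the force and the opening at its end, in the units of the state.
- readout.read_state(): the state, without advancing time (a new reading comes with each control period).
- viewer.snapshot(name): name is "scene" or "top" or "wrist"; returns the picture (420x560x3 uint8, red, green, blue); there is no depth.
- viewer.camera_info(name): a dict with "fx", "fy", "cx", "cy" (pixels), "dist" ([k1, k2, p1, p2, k3] as OpenCV has them; the pictures are not rectified), "extrinsics" (4x4, takes a point from camera to world coordinates). Camera axes: x right, y down, z forward; pixel columns grow to the right and rows downward; lengths in m; the calibration is good to about 2 mm. A picture is of the moment at which its call begins: read the wrist's pose just before it. camera_info takes no time and is no camera call; for the wrist camera it gives the pose at the moment of the call.
- hand_in(): hands the job in, once; it reports no verdict.
Trained networks look in the newest picture that a camera, given by its name, has taken for a name from the list of things; names that differ only in an ending like _2 or _b are one class to them, and where a whole thing is asked for, a point or a joint stands for the part that bears it (a point fixed in the world has none). Each returns a list of dicts, best first, with "p" (0 to 1); they miss things now and then, are a little off and sometimes report something else, mostly with a low value. They report only what shows in the picture. A call takes as long as a camera call.
- search_frame(camera, name): "xyz" ([x, y, z] in m, in world coordinates, good to about 4 mm: the middle of the surface that is visible of it).
- cut_out(camera, name): "mask" (420x560 bool, what is visible of it).
- tip_of(camera, name): "xyz" ([x, y, z] in m, in world coordinates, good to about 4 mm: a listed point, or the origin of a listed thing).
The state is a dict: "t": time; "joints": joint angles; "qvel": joint speeds; "joint_torque": joint torques, N m; "eef_pos": TCP position; "ee_rot": TCP orientation; "contact_force": force on the tool from outside, world axes, zero at the start; "torque": the same for the moment, N m; "finger_gap": opening from 0.0 (shut) to 1.0 (fully open).
Only numpy, scipy, OpenCV 4.12 (cv2) and the standard library are available. Lean on these libraries where they do the work, as an engineer would, in place of code of your own. Each camera call takes 0.05 s, during which the arm holds its last target.

## Working session

There is one attempt and no reset: what is moved stays moved. The work goes in short steps, Python scripts to look and compute and a tool call to move; the robot and the scene stay as the last step left them, time stands still between calls to the robot, and variables do not carry over. Pictures are saved under pics/ and viewed, and the job is handed in when it is done.

Besides the shell and the picture viewer there is one more tool, called after "Request:" by a JSON object that holds its "name" and its "arguments". drive_tool: Moves the arm, as the interface text tells. Its arguments: {"type":"object","properties":{"deltas":{"type":"string"},"grip_force":{"type":"number"}},"required":["deltas"]}

```bash
ls; mkdir -p pics; python3 - <<'E'
from station import readout, viewer, search_frame, cut_out, tip_of
import cv2, numpy as np
print(readout.read_state())
for c in ["scene","top","wrist"]:
    im=viewer.snapshot(c); cv2.imwrite(f"pics/{c}0.png",im[:,:,::-1])
for c in ["scene","top"]:
    print(c, np.round(viewer.camera_info(c)["extrinsics"],3).tolist(), viewer.camera_info(c)["fx"])
    for n in ["mill","knob_center","knob_arm_tip","key_center","key_end","media_bottle","tip_box","jar"]:
        print(n,[(np.round(d["xyz"],4).tolist(),round(d["p"],2)) for d in tip_of(c,n)[:4]])
print(readout.read_state()["t"])
E
```

```text
pics
{'t': 0.0, 'joints': array([-1.26058213,  0.33285345, -0.06470435,  1.46090934,  0.02157403,
        1.34988421, -0.08851503]), 'qvel': array([ 0.00073803,  0.00021843,  0.00049358,  0.00094154, -0.00061969,
       -0.00016691,  0.00025144]), 'joint_torque': array([-6.95642138e-04, -6.25444293e+01,  4.86943207e-02, -3.91607630e+01,
        1.62016251e-02,  9.52666509e-03,  1.63670848e-05]), 'eef_pos': array([0.20407257, 0.59038769, 0.24454268]), 'ee_rot': array([ 0.69727168,  0.1166478 ,  0.69740642, -0.11760013]), 'contact_force': array([0.04261364, 0.61386868, 0.41151339]), 'torque': array([-0.0082669 , -0.01233304, -0.05003972]), 'finger_gap': 1.0000621466160857}
scene [[0.816, 0.433, -0.384, 0.905], [0.579, -0.624, 0.525, -0.456], [-0.012, -0.65, -0.76, 0.83], [0.0, 0.0, 0.0, 1.0]] 407.1336660763239
mill [([0.5919, -0.0805, 0.0004], 0.91)]
knob_center [([0.604, 0.0029, 0.176], 0.64)]
knob_arm_tip [([0.5945, -0.0477, 0.1729], 0.71)]
key_center [([0.5683, -0.189, 0.1295], 0.89)]
key_end [([0.5421, -0.1759, 0.135], 0.58), ([0.5466, 0.2117, 0.0004], 0.3)]
media_bottle [([0.5462, 0.2139, -0.0012], 0.88)]
tip_box [([0.5589, -0.3822, -0.0], 0.57)]
jar [([0.66, 0.1748, 0.0032], 0.77)]
top [[-0.027, -0.992, 0.123, 0.446], [-1.0, 0.025, -0.014, 0.035], [0.01, -0.123, -0.992, 1.108], [0.0, 0.0, 0.0, 1.0]] 381.76681793890776
mill [([0.5968, -0.081, 0.0023], 0.87)]
knob_center [([0.6052, 0.0054, 0.1734], 0.61)]
knob_arm_tip [([0.5976, -0.0544, 0.1718], 0.78)]
key_center [([0.5682, -0.1913, 0.1326], 0.65)]
key_end [([0.546, -0.1716, 0.1332], 0.53)]
media_bottle [([0.5482, 0.2124, -0.0023], 0.78)]
tip_box [([0.5611, -0.3812, 0.0025], 0.63)]
jar [([0.6619, 0.1778, -0.003], 0.7)]
0.95
```

View pics/scene0.png

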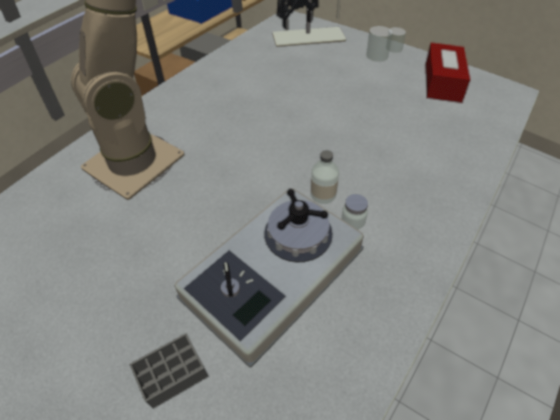

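View pics/top0.png

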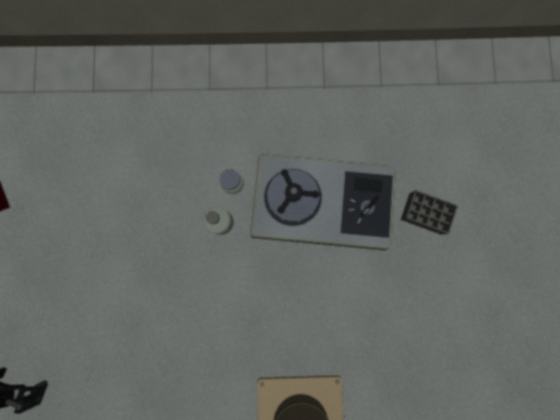

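```bash
cat > h.py <<'E'
from station import readout, viewer, search_frame, cut_out, tip_of, hand_in
import cv2, numpy as np
from scipy.spatial.transform import Rotation as R
np.set_printoptions(precision=4,suppress=True)
def pose():
    s=readout.read_state(); q=s["ee_rot"]
    return s,np.array(s["eef_pos"]),R.from_quat([q[1],q[2],q[3],q[0]])
def down(zaz):
    # tool x down, tool z along azimuth zaz
    x=np.array([0,0,-1.]);z=np.array([np.cos(zaz),np.sin(zaz),0]);y=np.cross(z,x)
    return R.from_matrix(np.c_[x,y,z])
def delta(p,zaz):
    s,p0,r0=pose(); d=r0.inv().apply(np.array(p)-p0)*100; rv=(r0.inv()*down(zaz)).as_rotvec()
    return np.round(np.r_[d,rv],3)
def yaw():
    s,p,r=pose(); z=r.as_matrix()[:,2]; return np.arctan2(z[1],z[0])
E
python3 - <<'E'
from h import *
s,p,r=pose(); print(r.as_matrix(),yaw())
import sys
print(delta([0.60,0.0,0.30],0), delta([0.60,0.0,0.30],np.pi))
E
```

```text
[[-0.      0.3267  0.9451]
 [ 0.0001  0.9451 -0.3267]
 [-1.      0.0001 -0.    ]] -0.332840682063715
[ -5.473 -42.897  56.71   -0.333  -0.     -0.   ] [ -5.473 -42.897  56.71    2.809  -0.      0.   ]
```

View pics/wrist0.png

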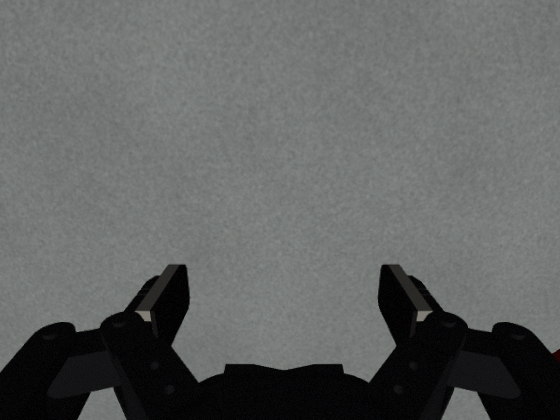

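```bash
python3 - <<'E'
from h import *
print(delta([0.54,0.05,0.30],-0.66))
E
```

```text
[ -5.473 -40.132  49.406   0.327  -0.     -0.   ]
```

Request:
{"name": "drive_tool", "arguments": {"deltas": "-2 -5 6 0.05 0 0 0.4; -3 -10 12 0.1 0 0 0.4; -4 -14 17.5 0.15 0 0 0.4; -5 -18 22.5 0.2 0 0 0.4; -5.5 -22 27.5 0.25 0 0 0.4; -5.5 -26 32.5 0.3 0 0 0.4; -5.5 -30 37.5 0.33 0 0 0.4; -5.5 -34 42 0.33 0 0 0.4"}}

```text
t: 1.95
eef_pos: [0.468, 0.169, 0.3004]
ee_rot: [0.669, 0.231, 0.668, -0.23]
contact_force: [0.9, 1.7, -0.1]
finger_gap: 0.398
```

```bash
python3 - <<'E'
from h import *
print(pose()[:2],yaw(),delta([0.54,0.05,0.30],-0.66))
E
```

```text
({'t': 1.95, 'joints': array([-0.7651,  0.0103,  0.3318,  1.7196, -0.0038,  1.4111,  0.475 ]), 'qvel': array([ 0.5155,  0.1319,  0.5344, -0.1256, -0.0397,  0.0037,  1.066 ]), 'joint_torque': array([ -3.7168, -40.5093,  -1.6596, -38.4664,   0.1742,   0.3514,
        -2.5191]), 'eef_pos': array([0.468 , 0.169 , 0.3004]), 'ee_rot': array([ 0.6688,  0.2305,  0.6684, -0.2298]), 'contact_force': array([ 0.8717,  1.6786, -0.1203]), 'torque': array([ 0.0413, -0.0666,  0.0475]), 'finger_gap': 0.3981913314237487}, array([0.468 , 0.169 , 0.3004])) -0.6631079828839758 [ 0.035 -4.948 13.001 -0.003  0.    -0.001]
```

Request:
{"name": "drive_tool", "arguments": {"deltas": "0 -2.5 6.5 0 0 0 0.4; 0 -4.9 13 0 0 0 0.4; 0 -4.9 13 0 0 0 0.4; 0 -4.9 13 0 0 0 0.4"}}

```text
t: 2.45
eef_pos: [0.5404, 0.0498, 0.3002]
ee_rot: [0.669, 0.231, 0.668, -0.23]
contact_force: [-0.7, -0.5, 0.1]
finger_gap: 0.398
```

```bash
python3 - <<'E'
from h import *
s,p,r=pose();print(p,s["joints"],yaw())
im=viewer.snapshot("wrist"); cv2.imwrite("pics/w1.png",im[:,:,::-1])
for n in ["knob_center","knob_arm_tip","key_center"]:
    print(n,[(d["xyz"],d["p"]) for d in tip_of("wrist",n)[:4]])
E
```

```text
[0.5404 0.0498 0.3002] [-0.6074  0.1204  0.4767  1.6187 -0.0564  1.4154  0.7809] -0.6648870970768198
knob_center [([0.6036, 0.0037, 0.172], 0.76), ([0.5912, -0.074, 0.0002], 0.54)]
knob_arm_tip [([0.5943, -0.0438, 0.1753], 0.59)]
key_center [([0.5602, -0.3803, 0.0002], 0.74)]
```

View pics/w1.png

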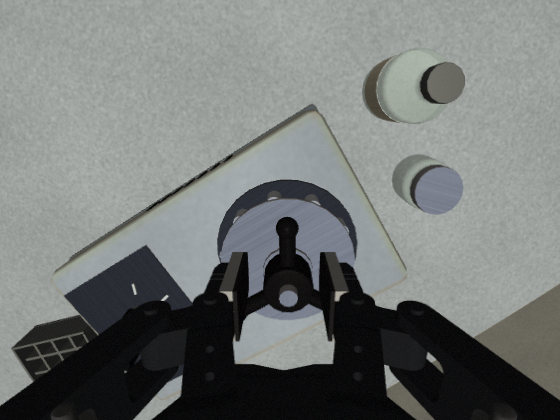

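```bash
cat >> h.py <<'E'
def unproj(cam,uv,z,ci=None):
    ci=ci or viewer.camera_info(cam); K=np.array([[ci["fx"],0,ci["cx"]],[0,ci["fy"],ci["cy"]],[0,0,1]])
    u=cv2.undistortPoints(np.array([[uv]],float),K,np.array(ci["dist"]))[0,0]
    E=np.array(ci["extrinsics"]); d=E[:3,:3]@np.array([u[0],u[1],1]); o=E[:3,3]
    return o+d*(z-o[2])/d[2]
E
python3 - <<'E'
from h import *
ci=viewer.camera_info("wrist");print(np.array(ci["extrinsics"]))
h=unproj("wrist",(288,297),.185);b=unproj("wrist",(287,227),.175)
print(h,b,np.hypot(*(b-h)[:2]),np.arctan2(*(b-h)[1::-1]))
E
```

```text
[[ 0.6125  0.7547  0.2351  0.481 ]
 [ 0.7904 -0.5856 -0.1798  0.0992]
 [ 0.002   0.296  -0.9552  0.429 ]
 [ 0.      0.      0.      1.    ]]
[0.6075 0.0068 0.185 ] [0.5594 0.0429 0.175 ] 0.06011453494830397 2.4978924137838447
```

```bash
cat >> h.py <<'E'
C=np.array([0.605,0.005])
def ring(zaz,z=.162,r=.042):
    return delta([C[0]-r*np.cos(zaz),C[1]-r*np.sin(zaz),z],zaz)
E
python3 - <<'E'
from h import *
print(ring(-.65,.162))
E
```

```text
[13.831  0.2    3.864 -0.01  -0.    -0.002]
```

Request:
{"name": "drive_tool", "arguments": {"deltas": "0 0.2 3.9 0 0 0 0.4; 5 0.2 3.9 0 0 0 0.4; 9 0.2 3.9 0 0 0 0.4; 12 0.2 3.9 0 0 0 0.4; 13.8 0.2 3.9 -0.01 0 0 0.4; 13.8 0.2 3.9 -0.01 0 0 0.4"}}

```text
t: 3.4
eef_pos: [0.5713, 0.031, 0.1617]
ee_rot: [0.67, 0.226, 0.671, -0.225]
contact_force: [-0.1, 0.0, -0.3]
finger_gap: 0.403
```

```bash
python3 - <<'E'
from h import *
s,p,r=pose();print(p,s["joints"],yaw(),s["contact_force"])
for c in ["wrist","scene"]:
    im=viewer.snapshot(c); cv2.imwrite(f"pics/{c}2.png",im[:,:,::-1])
for k in range(1,9): print(ring(-.65+0.16*k))
E
```

```text
[0.5713 0.031  0.1617] [-0.5407  0.2936  0.4844  1.7337 -0.1496  1.1514  0.9093] -0.6487395788371705 [-0.108   0.0048 -0.2866]
[ 0.148 -0.737 -0.004 -0.16   0.001 -0.003]
[ 0.146 -1.389  0.155 -0.32   0.001 -0.003]
[ 0.145 -2.008  0.416 -0.48   0.001 -0.003]
[ 0.143 -2.577  0.772 -0.64   0.001 -0.002]
[ 0.142 -3.081  1.215 -0.8    0.002 -0.002]
[ 0.141 -3.509  1.732 -0.96   0.002 -0.002]
[ 0.141 -3.849  2.311 -1.12   0.002 -0.002]
[ 0.14  -4.093  2.937 -1.28   0.002 -0.002]
```

View pics/wrist2.png

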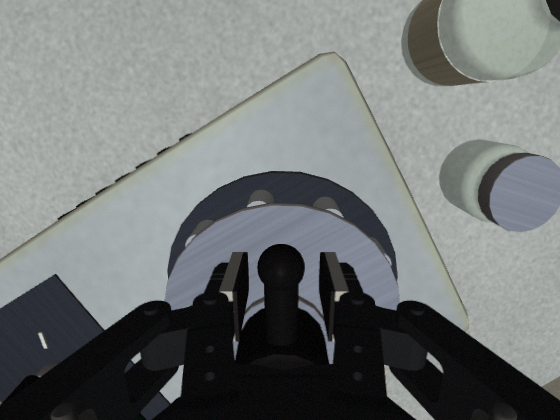

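View pics/scene2.png

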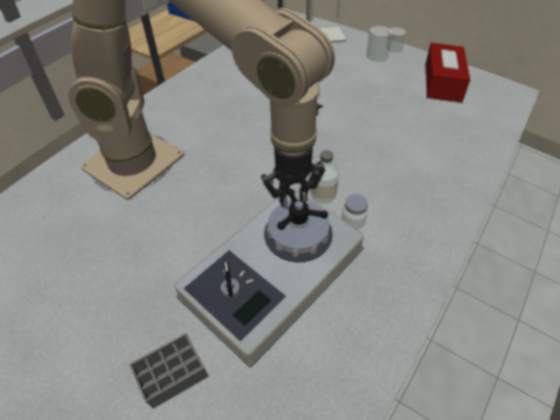

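Request:
{"name": "drive_tool", "arguments": {"deltas": "0.1 -0.7 0 -0.16 0 0 0.3; 0.1 -1.4 0.15 -0.32 0 0 0.3; 0.1 -2.0 0.4 -0.48 0 0 0.3; 0.1 -2.6 0.8 -0.64 0 0 0.3; 0.1 -3.1 1.2 -0.8 0 0 0.3; 0.1 -3.5 1.75 -0.96 0 0 0.3; 0.1 -3.85 2.3 -1.12 0 0 0.3; 0.1 -3.85 2.3 -1.12 0 0 0.3"}}

```text
t: 4.5
eef_pos: [0.5684, -0.0132, 0.1639]
ee_rot: [0.689, -0.164, 0.686, 0.166]
contact_force: [0.6, 3.2, 1.2]
finger_gap: 0.298
```

```bash
python3 - <<'E'
from h import *
s,p,r=pose();print(p,s["joints"],yaw(),s["contact_force"],s["torque"])
for c in ["wrist","scene","top"]:
    im=viewer.snapshot(c); cv2.imwrite(f"pics/{c}3.png",im[:,:,::-1])
    for n in ["knob_center","knob_arm_tip"]:
        print(c,n,[(d["xyz"],d["p"]) for d in tip_of(c,n)[:4]])
y=yaw()
for k in range(1,9): print(ring(y+0.1*k))
E
```

```text
[ 0.5684 -0.0132  0.1639] [-0.3585  0.269   0.3554  1.7398 -0.1051  1.1463  2.0698] 0.47092416194367065 [0.6497 3.2132 1.154 ] [ 0.5716 -0.0197 -0.048 ]
wrist knob_center [([0.6053, 0.0012, 0.1707], 0.95)]
wrist knob_arm_tip [([0.6434, -0.024, 0.1712], 0.59)]
scene knob_center [([0.6028, 0.0067, 0.17], 0.7)]
scene knob_arm_tip [([0.6426, -0.0262, 0.1737], 0.88)]
top knob_center []
top knob_arm_tip [([0.6605, 0.1773, -0.0049], 0.3)]
[ 0.056 -0.432  0.016 -0.1    0.003 -0.   ]
[ 0.056 -0.848  0.079 -0.2    0.003 -0.   ]
[ 0.056 -1.254  0.182 -0.3    0.003 -0.   ]
[ 0.056 -1.649  0.326 -0.4    0.003 -0.   ]
[ 0.056 -2.027  0.509 -0.5    0.003  0.   ]
[ 0.057 -2.385  0.728 -0.6    0.003  0.   ]
[ 0.057 -2.719  0.982 -0.7    0.003  0.   ]
[ 0.058 -3.026  1.269 -0.8    0.003  0.001]
```

View pics/wrist3.png

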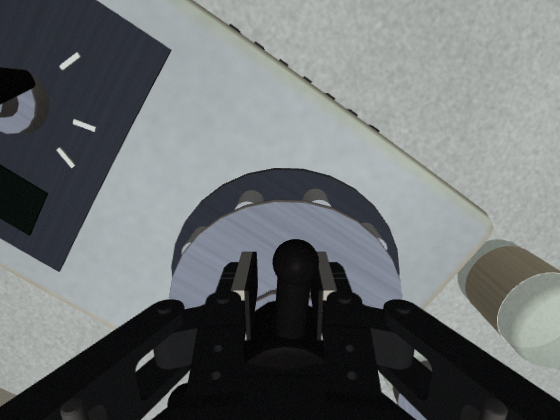

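View pics/scene3.png

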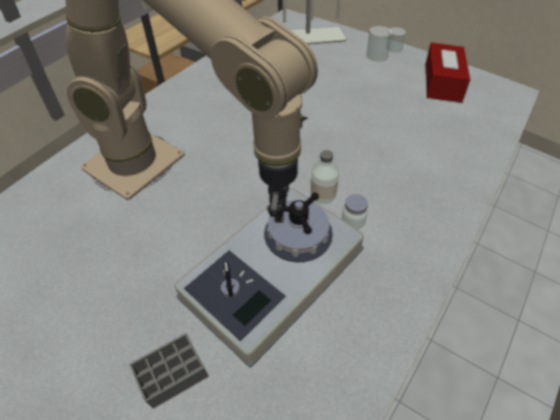

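Request:
{"name": "drive_tool", "arguments": {"deltas": "0.1 -0.43 0 -0.1 0 0 0.32; 0.1 -0.85 0.1 -0.2 0 0 0.32; 0.1 -1.25 0.2 -0.25 0 0 0.34; 0.1 -1.65 0.33 -0.3 0 0 0.34; 0.1 -1.65 0.33 -0.3 0 0 0.34"}}

```text
t: 5.58
eef_pos: [0.5777, -0.0276, 0.1613]
ee_rot: [0.656, -0.265, 0.655, 0.265]
contact_force: [-0.3, 0.8, 1.1]
finger_gap: 0.34
```

```bash
python3 - <<'E'
from h import *
s,p,r=pose();print(p,s["joints"],yaw(),s["contact_force"],s["torque"])
for c in ["wrist","scene"]:
    im=viewer.snapshot(c); cv2.imwrite(f"pics/{c}4.png",im[:,:,::-1])
    for n in ["knob_center","knob_arm_tip"]:
        print(c,n,[(d["xyz"],d["p"]) for d in tip_of(c,n)[:4]])
for k in range(1,5):
  a=.871+.1*k
  print(delta([C[0]-.042*np.cos(a),C[1]-.042*np.sin(a),.162],yaw()))
E
```

```text
[ 0.5777 -0.0276  0.1613] [-0.3024  0.2933  0.3236  1.7128 -0.1024  1.1502  2.3897] 0.7687993411597288 [-0.2772  0.8213  1.0864] [0.2356 0.1675 0.0507]
wrist knob_center [([0.6046, 0.0024, 0.1733], 0.6)]
wrist knob_arm_tip []
scene knob_center [([0.6032, 0.0054, 0.1718], 0.8)]
scene knob_arm_tip [([0.6523, -0.006, 0.175], 0.74), ([0.5666, -0.1894, 0.1303], 0.35)]
[-0.053 -0.41   0.087 -0.     0.003  0.   ]
[-0.053 -0.816  0.191 -0.     0.003  0.   ]
[-0.052 -1.21   0.336 -0.     0.003  0.   ]
[-0.051 -1.588  0.519 -0.     0.003  0.   ]
```

View pics/wrist4.png

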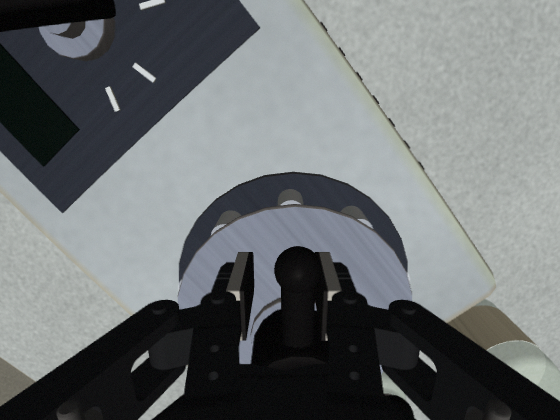

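```bash
python3 - <<'E'
import cv2,numpy as np
a=[cv2.resize(cv2.imread(f"pics/scene{i}.png")[165:265,240:360],None,fx=3.3,fy=4,interpolation=cv2.INTER_CUBIC) for i in (3,4)]
cv2.imwrite("pics/cmp4.png",np.hstack(a))
E
```

```text
(no output)
```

View pics/cmp4.png

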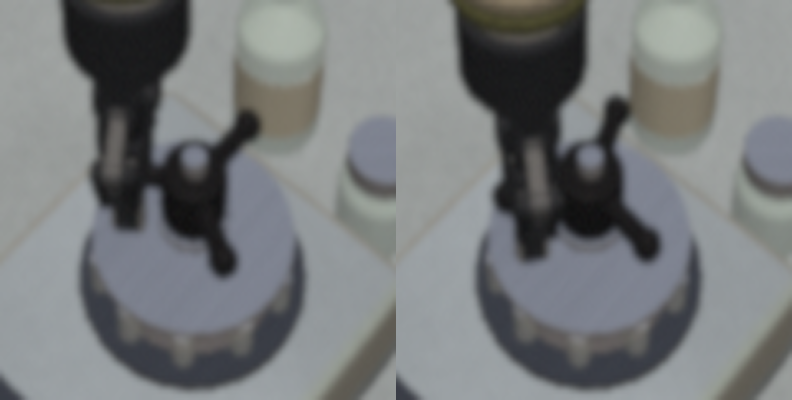

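Request:
{"name": "drive_tool", "arguments": {"deltas": "0 -0.4 0.1 -0.05 0 0 0.34; 0 -0.8 0.2 -0.1 0 0 0.34; 0 -1.2 0.35 -0.12 0 0 0.34; 0 -1.2 0.35 -0.12 0 0 0.34"}}

```text
t: 6.38
eef_pos: [0.5882, -0.0339, 0.1611]
ee_rot: [0.639, -0.304, 0.638, 0.304]
contact_force: [-3.3, 0.4, 0.1]
finger_gap: 0.341
```

```bash
python3 - <<'E'
from h import *
s,p,r=pose();print(p,s["joints"],yaw(),s["contact_force"],s["torque"])
for c in ["wrist","scene"]:
    im=viewer.snapshot(c); cv2.imwrite(f"pics/{c}5.png",im[:,:,::-1])
    for n in ["knob_center","knob_arm_tip"]:
        print(c,n,[(d["xyz"],d["p"]) for d in tip_of(c,n)[:4]])
for k in range(1,5):
  a=1.17+.1*k
  print(delta([C[0]-.042*np.cos(a),C[1]-.042*np.sin(a),.162],yaw()))
a=[cv2.resize(cv2.imread(f"pics/scene{i}.png")[165:265,240:360],None,fx=3.3,fy=4,interpolation=cv2.INTER_CUBIC) for i in (4,5)]
cv2.imwrite("pics/cmp5.png",np.hstack(a))
E
```

```text
[ 0.5882 -0.0339  0.1611] [-0.273   0.3167  0.3066  1.6825 -0.1041  1.1576  2.5203] 0.8884294162463118 [-3.2628  0.4202  0.0982] [0.026  0.7442 0.08  ]
wrist knob_center [([0.6035, 0.0027, 0.1641], 0.75)]
wrist knob_arm_tip []
scene knob_center [([0.6021, 0.0039, 0.165], 0.65)]
scene knob_arm_tip [([0.6563, 0.0089, 0.1656], 0.69)]
[-0.065 -0.408  0.157 -0.     0.002  0.   ]
[-0.065 -0.79   0.333 -0.     0.002  0.   ]
[-0.064 -1.152  0.545 -0.     0.002  0.   ]
[-0.064 -1.491  0.793 -0.     0.002  0.   ]
```

View pics/wrist5.png

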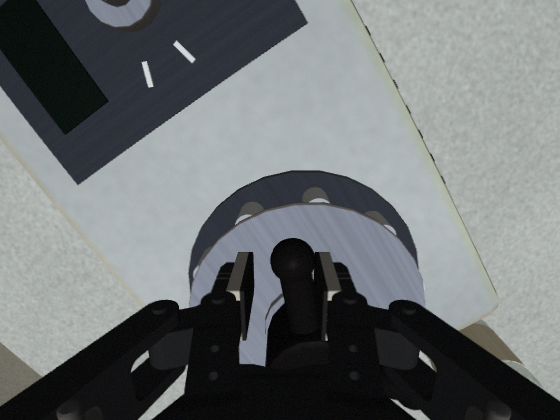

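View pics/cmp5.png

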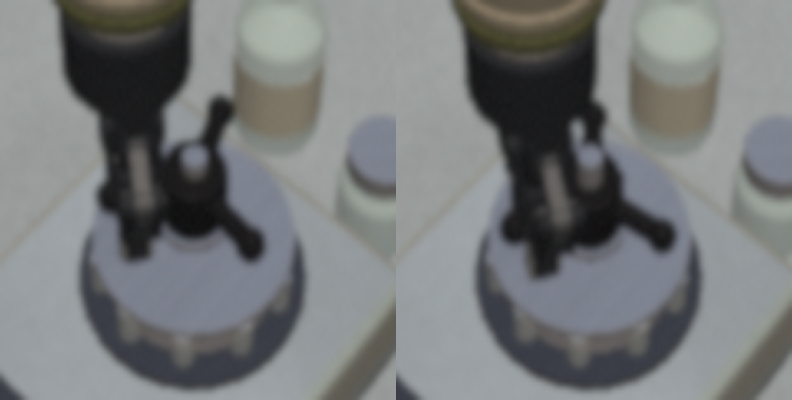

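```bash
cat >> h.py <<'E'
def row(a,zaz,z=.160,r=.042):
    return delta([C[0]-r*np.cos(a),C[1]-r*np.sin(a),z],zaz)
E
python3 - <<'E'
from h import *
for k in range(1,9):
  a=1.17-.16*k
  print(row(a,min(.888,a)))
E
```

```text
[ 0.134  0.646 -0.114  0.001  0.002  0.   ]
[ 0.133  1.317 -0.142  0.039  0.002  0.   ]
[ 0.133  1.984 -0.062  0.199  0.002  0.   ]
[0.133 2.629 0.123 0.359 0.002 0.   ]
[ 0.133  3.237  0.408  0.519  0.002 -0.   ]
[ 0.134  3.791  0.786  0.679  0.002 -0.   ]
[ 0.135  4.278  1.248  0.839  0.002 -0.   ]
[ 0.135  4.686  1.782  0.999  0.002 -0.001]
```

Request:
{"name": "drive_tool", "arguments": {"deltas": "0 -0.45 0.15 0 0 0 0.34; 0 -0.45 0.15 0 0 0 0.34; 0.1 0.65 -0.1 0 0 0 0.3; 0.1 1.3 -0.14 0.05 0 0 0.3; 0.1 2.0 -0.06 0.2 0 0 0.3; 0.1 2.65 0.12 0.36 0 0 0.3; 0.1 3.25 0.4 0.52 0 0 0.3; 0.1 3.8 0.8 0.68 0 0 0.3"}}

```text
t: 7.68
eef_pos: [0.5646, -0.0041, 0.1611]
ee_rot: [0.705, -0.071, 0.702, 0.072]
contact_force: [1.1, -4.6, -0.9]
finger_gap: 0.302
```

```bash
python3 - <<'E'
from h import *
s,p,r=pose();print(p,yaw(),s["joints"],s["contact_force"],s["torque"])
im=viewer.snapshot("scene"); cv2.imwrite(f"pics/scene6.png",im[:,:,::-1])
for n in ["knob_center","knob_arm_tip"]:
        print(n,[(d["xyz"],d["p"]) for d in tip_of("scene",n)[:4]])
y=yaw()
for k in range(1,9): print(row(y-.16*k,y-.16*k))
E
```

```text
[ 0.5646 -0.0041  0.1611] 0.20262320270052966 [-0.4011  0.2644  0.3825  1.7546 -0.1081  1.1381  1.7877] [ 1.082  -4.6077 -0.9245] [-1.0302 -0.494   0.0453]
knob_center [([0.6033, 0.003, 0.1638], 0.61)]
knob_arm_tip [([0.6407, -0.0287, 0.1626], 0.56)]
[ 0.085  0.61   0.013  0.16   0.003 -0.001]
[ 0.086  1.262  0.173  0.32   0.003 -0.001]
[ 0.088  1.881  0.434  0.48   0.003 -0.002]
[ 0.089  2.449  0.791  0.64   0.003 -0.002]
[ 0.091  2.954  1.234  0.8    0.003 -0.002]
[ 0.093  3.382  1.751  0.96   0.003 -0.002]
[ 0.096  3.722  2.33   1.12   0.003 -0.003]
[ 0.098  3.965  2.956  1.28   0.003 -0.003]
```

Request:
{"name": "drive_tool", "arguments": {"deltas": "0.1 0.6 0 0.16 0 0 0.3; 0.1 1.25 0.17 0.32 0 0 0.3; 0.1 1.9 0.43 0.48 0 0 0.3; 0.1 2.45 0.8 0.64 0 0 0.3; 0.1 2.95 1.23 0.8 0 0 0.3; 0.1 3.4 1.75 0.96 0 0 0.3; 0.1 3.7 2.33 1.12 0 0 0.3; 0.1 3.95 2.95 1.28 0 0 0.3"}}

```text
t: 8.82
eef_pos: [0.584, 0.0401, 0.1595]
ee_rot: [0.609, 0.361, 0.608, -0.36]
contact_force: [-2.0, -4.8, -2.1]
finger_gap: 0.304
```

```bash
python3 - <<'E'
from h import *
s,p,r=pose();print(p,yaw(),s["joints"],s["contact_force"],s["torque"])
y=yaw()
for k in range(1,9): print(row(y-.16*k,y-.16*k))
E
```

```text
[0.584  0.0401 0.1595] -1.0705188299850932 [-0.5895  0.3312  0.538   1.7052 -0.1833  1.1539  0.4992] [-2.0375 -4.809  -2.0892] [-1.087   0.3089  0.1002]
[-0.049  0.827 -0.06   0.16   0.    -0.001]
[-0.048  1.479  0.1    0.32   0.    -0.002]
[-0.047  2.097  0.361  0.48   0.    -0.002]
[-0.046  2.666  0.718  0.64   0.    -0.002]
[-0.045  3.17   1.16   0.8    0.    -0.002]
[-0.044  3.598  1.678  0.96  -0.    -0.002]
[-0.043  3.938  2.257  1.12  -0.    -0.002]
[-0.042  4.181  2.882  1.28  -0.    -0.002]
```

Request:
{"name": "drive_tool", "arguments": {"deltas": "0 0.8 -0.05 0.16 0 0 0.3; 0 1.5 0.1 0.32 0 0 0.3; 0 2.1 0.36 0.48 0 0 0.3; 0 2.65 0.72 0.64 0 0 0.3; 0 3.15 1.16 0.8 0 0 0.3; 0 3.6 1.7 0.96 0 0 0.3; 0 3.95 2.25 1.12 0 0 0.3; 0 4.2 2.9 1.28 0 0 0.3"}}

```text
t: 9.82
eef_pos: [0.634, 0.0354, 0.1589]
ee_rot: [-0.272, -0.652, -0.273, 0.653]
contact_force: [-4.7, 0.1, 0.3]
finger_gap: 0.302
```

```bash
python3 - <<'E'
from h import *
s,p,r=pose();print(p,yaw(),s["joints"],s["contact_force"],s["torque"])
for c in ["scene","wrist"]:
    im=viewer.snapshot(c); cv2.imwrite(f"pics/{c}7.png",im[:,:,::-1])
    for n in ["knob_center","knob_arm_tip"]:
        print(n,[(d["xyz"],d["p"]) for d in tip_of(c,n)[:4]])
y=yaw()
for k in range(1,9): print(row(y-.13*k,y-.13*k))
E
```

```text
[0.634  0.0354 0.1589] -2.350852323210988 [-0.6897  0.4998  0.7599  1.5741 -0.3614  1.2139 -0.643 ] [-4.721   0.1478  0.2613] [0.0345 0.9766 0.0491]
knob_center [([0.6035, 0.0037, 0.1601], 0.72)]
knob_arm_tip []
knob_center [([0.6069, 0.0039, 0.1616], 0.91)]
knob_arm_tip [([0.5472, 0.0202, 0.1618], 0.9)]
[-0.031  0.526  0.082  0.13  -0.002 -0.001]
[-0.03   1.061  0.188  0.26  -0.002 -0.001]
[-0.03   1.578  0.362  0.39  -0.002 -0.001]
[-0.03   2.068  0.602  0.52  -0.002 -0.   ]
[-0.03   2.523  0.904  0.65  -0.002 -0.   ]
[-0.031  2.935  1.261  0.78  -0.002 -0.   ]
[-0.031  3.297  1.669  0.91  -0.002 -0.   ]
[-0.032  3.603  2.121  1.04  -0.002  0.   ]
```

View pics/wrist7.png

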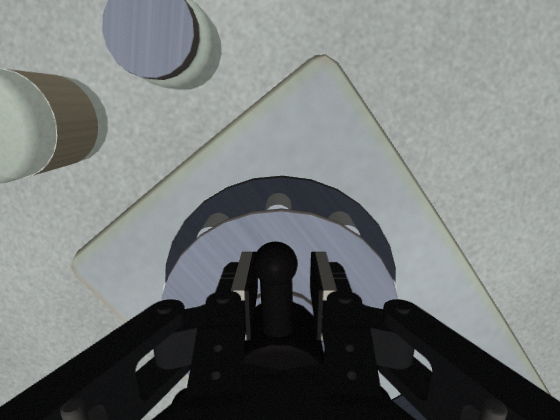

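Request:
{"name": "drive_tool", "arguments": {"deltas": "0 0.5 0.08 0.13 0 0 0.3; 0 1.05 0.19 0.26 0 0 0.3; 0 1.6 0.36 0.39 0 0 0.3; 0 2.05 0.6 0.52 0 0 0.3; 0 2.5 0.9 0.65 0 0 0.3; 0 2.9 1.26 0.78 0 0 0.3; 0 2.9 1.26 0.78 0 0 0.3"}}

```text
t: 11.0
eef_pos: [0.6467, 0.0063, 0.1596]
ee_rot: [0.006, 0.708, 0.007, -0.706]
contact_force: [-0.6, 1.3, 0.2]
finger_gap: 0.3
```

```bash
python3 - <<'E'
from h import *
s,p,r=pose();print(p,yaw(),s["joints"],s["contact_force"],s["torque"])
for c in ["scene","wrist"]:
    im=viewer.snapshot(c); cv2.imwrite(f"pics/{c}8.png",im[:,:,::-1])
    for n in ["knob_center","knob_arm_tip"]:
        print(n,[(d["xyz"],d["p"]) for d in tip_of(c,n)[:4]])
y=yaw()
for k in range(1,6): print(row(y-.1*k,y-.1*k))
E
```

```text
[0.6467 0.0063 0.1596] -3.1228706216933566 [-0.7289  0.5844  0.9196  1.5467 -0.4821  1.2494 -1.2877] [-0.6327  1.3479  0.2134] [0.1204 0.0698 0.0516]
knob_center [([0.6, 0.0027, 0.1628], 0.6)]
knob_arm_tip [([0.5704, 0.0522, 0.1614], 0.95)]
knob_center [([0.6047, 0.0009, 0.164], 0.63)]
knob_arm_tip []
[-0.021  0.463  0.005  0.1   -0.002  0.001]
[-0.022  0.878  0.067  0.2   -0.002  0.001]
[-0.022  1.284  0.171  0.3   -0.002  0.001]
[-0.023  1.679  0.315  0.4   -0.002  0.001]
[-0.024  2.057  0.498  0.5   -0.002  0.002]
```

View pics/wrist8.png

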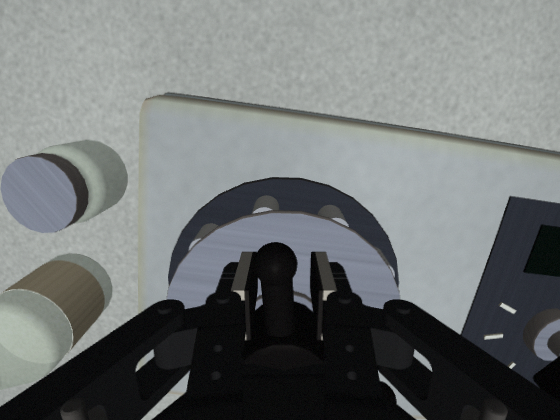

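Request:
{"name": "drive_tool", "arguments": {"deltas": "0 0.3 0 0.06 0 0 0.3; 0 0.5 0 0.1 0 0 0.3; 0 0.7 0.04 0.15 0 0 0.3; 0 0.7 0.04 0.15 0 0 0.3"}}

```text
t: 11.8
eef_pos: [0.6465, -0.0008, 0.1598]
ee_rot: [-0.047, 0.706, -0.046, -0.705]
contact_force: [-0.5, 1.8, -1.0]
finger_gap: 0.301
```

```bash
python3 - <<'E'
from h import *
s,p,r=pose();print(p,yaw(),s["joints"],s["contact_force"],s["torque"])
y=yaw()
for k in range(1,4): print(row(y-.1*k,y-.1*k))
E
```

```text
[ 0.6465 -0.0008  0.1598] 3.0097039917295354 [-0.7369  0.5984  0.9524  1.5481 -0.5051  1.2561 -1.4113] [-0.5032  1.7999 -0.9678] [0.3647 0.2023 0.0444]
[-0.025  0.394  0.013  0.1   -0.002  0.001]
[-0.026  0.809  0.076  0.2   -0.002  0.002]
[-0.027  1.216  0.18   0.3   -0.002  0.002]
```

Request:
{"name": "drive_tool", "arguments": {"deltas": "0 0.3 0 0.05 0 0 0.3; 0 0.55 0 0.1 0 0 0.3; 0 0.75 0.06 0.15 0 0 0.3; 0 0.75 0.06 0.15 0 0 0.3"}}

```text
t: 12.3
eef_pos: [0.6452, -0.0043, 0.1594]
ee_rot: [-0.1, 0.701, -0.096, -0.7]
contact_force: [-1.3, 11.9, -0.9]
finger_gap: 0.302
```

```bash
python3 - <<'E'
from h import *
s,p,r=pose();print(p,yaw(),s["joints"],s["contact_force"],s["torque"])
y=yaw()
for c in ["scene","wrist"]:
    im=viewer.snapshot(c); cv2.imwrite(f"pics/{c}9.png",im[:,:,::-1])
    for n in ["knob_center","knob_arm_tip"]:
        print(n,[(d["xyz"],d["p"]) for d in tip_of(c,n)[:4]])
for k in range(1,4): print(row(y-.1*k,y-.1*k))
E
```

```text
[ 0.6452 -0.0043  0.1594] 2.864148560687261 [-0.7478  0.6105  0.9831  1.5527 -0.5301  1.2629 -1.5327] [-1.3333 11.9092 -0.929 ] [2.3845 0.265  0.2084]
knob_center []
knob_arm_tip []
knob_center [([0.6045, 0.0004, 0.1605], 0.93)]
knob_arm_tip []
[-0.059  0.624 -0.06   0.101 -0.     0.005]
[-0.062  1.039  0.003  0.201  0.     0.005]
[-0.064  1.446  0.107  0.301  0.     0.005]
```

View pics/wrist9.png

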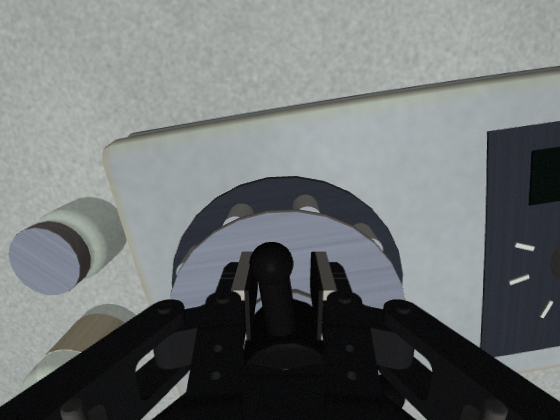

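Request:
{"name": "drive_tool", "arguments": {"deltas": "0 0.3 0 0.05 0 0 0.3; 0 0.3 0 0.05 0 0 0.3; 0 -0.2 0 0 0 0 0.34; 0 -0.3 0 -0.1 0 0 0.36; -6 -0.3 0 -0.1 0 0 0.4; -12 -0.3 0 -0.1 0 0 0.4; -14 -0.3 0 -0.1 0 0 0.4"}}

```text
t: 13.48
eef_pos: [0.6468, -0.0037, 0.3037]
ee_rot: [-0.064, 0.707, -0.06, -0.702]
contact_force: [-0.3, -0.6, -1.3]
finger_gap: 0.398
```

```bash
python3 - <<'E'
from h import *
s,p,r=pose();print(p,yaw(),s["joints"],s["contact_force"],s["torque"])
for c in ["scene","wrist","top"]:
    im=viewer.snapshot(c); cv2.imwrite(f"pics/{c}10.png",im[:,:,::-1])
    for n in ["knob_center","knob_arm_tip","key_center","key_end","media_bottle","jar"]:
        print(c,n,[(d["xyz"],d["p"]) for d in tip_of(c,n)[:3]])
E
```

```text
[ 0.6468 -0.0037  0.3037] 2.9654069075636142 [-0.7536  0.5082  1.0318  1.3533 -0.4375  1.5092 -1.5043] [-0.295  -0.5763 -1.3361] [ 0.0099 -0.0042  0.0148]
scene knob_center [([0.6005, 0.0019, 0.1648], 0.66)]
scene knob_arm_tip [([0.5808, 0.055, 0.1588], 0.89)]
scene key_center [([0.5686, -0.1896, 0.1282], 0.88)]
scene key_end [([0.5437, -0.1751, 0.1349], 0.5)]
scene media_bottle [([0.5494, 0.2137, -0.0], 0.74)]
scene jar [([0.6621, 0.1793, 0.0051], 0.55)]
wrist knob_center [([0.6606, 0.1804, -0.0024], 0.34)]
wrist knob_arm_tip [([0.5517, 0.2146, 0.0025], 0.3)]
wrist key_center [([0.5643, -0.1901, 0.1316], 0.81)]
wrist key_end [([0.5484, -0.1738, 0.1274], 0.98), ([0.5674, -0.1901, 0.1331], 0.57)]
wrist media_bottle [([0.55, 0.2096, 0.0015], 0.62)]
wrist jar [([0.6624, 0.1803, -0.0007], 0.64)]
top knob_center [([0.5615, -0.3799, -0.0017], 0.56)]
top knob_arm_tip []
top key_center [([0.5685, -0.1887, 0.1319], 0.89), ([0.5575, -0.379, -0.0006], 0.47)]
top key_end [([0.5456, -0.174, 0.1332], 0.57)]
top media_bottle [([0.5481, 0.2151, 0.0003], 0.85)]
top jar [([0.6619, 0.1731, -0.0063], 0.67)]
```

View pics/wrist10.png

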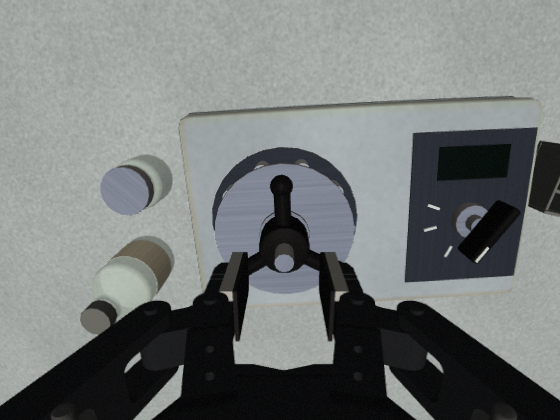

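View pics/scene10.png

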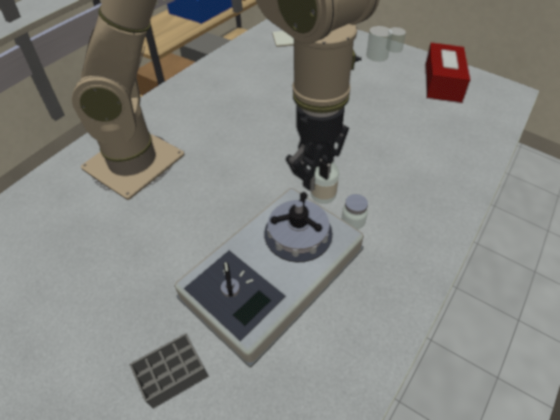

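```bash
python3 - <<'E'
from h import *
h=unproj("wrist",(285,245),.174);b=unproj("wrist",(281,187),.161)
print(h,b,np.arctan2(*(b-h)[1::-1]))
for p in [(510,208),(469,255)]: print(unproj("wrist",p,.145))
for k in (0,.25,.5,.75,1): print(delta([.645+k*(.545-.645),-.004+k*(-.172+.004),.29],-3.318+k*2.7))
E
```

```text
[0.6105 0.0043 0.174 ] [ 0.6573 -0.0005  0.161 ] -0.10289849212488841
[ 0.5976 -0.2047  0.145 ]
[ 0.5565 -0.1657  0.145 ]
[ 0.948  0.201  0.042 -0.    -0.001  0.005]
[ 0.922  4.775  1.765 -0.675 -0.003  0.005]
[ 0.895  9.349  3.489 -1.35  -0.004  0.004]
[ 0.869 13.922  5.212 -2.025 -0.006  0.002]
[ 0.842 18.496  6.935 -2.7   -0.008  0.   ]
```

Request:
{"name": "drive_tool", "arguments": {"deltas": "0.5 2 0.8 -0.16 0 0 0.5; 0.9 4 1.6 -0.34 0 0 0.5; 0.9 6 2.4 -0.5 0 0 0.5; 0.9 8 3 -0.68 0 0 0.5; 0.9 10 3.8 -0.84 0 0 0.5; 0.9 12 4.5 -1 0 0 0.5; 0.9 14 5.2 -1.17 0 0 0.5; 0.9 16 6 -1.34 0 0 0.5"}}

```text
t: 15.52
eef_pos: [0.5582, -0.1498, 0.2896]
ee_rot: [0.389, 0.591, 0.391, -0.588]
contact_force: [-0.2, -0.7, -0.8]
finger_gap: 0.501
```

```bash
python3 - <<'E'
from h import *
print(pose()[1],yaw());print(delta([.545,-.172,.29],-.618))
E
```

```text
[ 0.5582 -0.1498  0.2896] -1.9728331118368723
[-0.052 -0.341  2.56  -1.355 -0.005 -0.004]
```

Request:
{"name": "drive_tool", "arguments": {"deltas": "0 0 0.5 -0.17 0 0 0.5; 0 -0.1 1 -0.34 0 0 0.5; 0 -0.2 1.5 -0.5 0 0 0.5; 0 -0.3 2 -0.68 0 0 0.5; 0 -0.3 2.5 -0.84 0 0 0.5; 0 -0.3 2.5 -1.01 0 0 0.5; 0 -0.3 2.5 -1.18 0 0 0.5; 0 -0.3 2.5 -1.35 0 0 0.5"}}

```text
t: 16.52
eef_pos: [0.5455, -0.1717, 0.2896]
ee_rot: [0.674, 0.217, 0.673, -0.213]
contact_force: [0.9, 0.5, -0.7]
finger_gap: 0.499
```

```bash
python3 - <<'E'
from h import *
s,p,r=pose();print(p,yaw(),s["joints"])
im=viewer.snapshot("wrist"); cv2.imwrite("pics/wrist11.png",im[:,:,::-1])
for n in ["key_center","key_end"]:
    print(n,[(d["xyz"],d["p"]) for d in tip_of("wrist",n)[:3]])
E
```

```text
[ 0.5455 -0.1717  0.2896] -0.6174238631970024 [-0.3437  0.2144  0.6758  1.5701 -0.1411  1.4045  1.2976]
key_center [([0.5666, -0.1878, 0.1322], 0.91)]
key_end [([0.544, -0.1716, 0.1296], 0.79)]
```

View pics/wrist11.png

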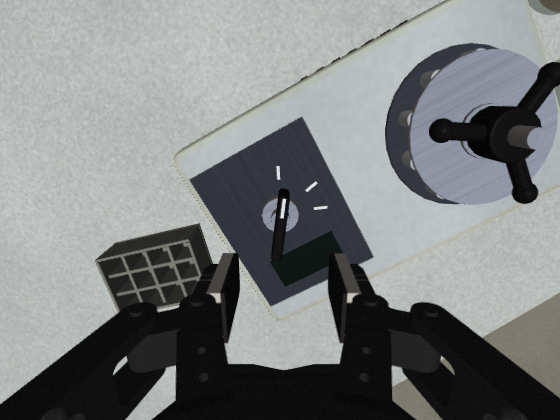

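```bash
python3 - <<'E'
from h import *
a=unproj("wrist",(286,190),.145);b=unproj("wrist",(277,262),.145)
print(a,b,(a+b)/2,np.hypot(*(a-b)[:2]),np.arctan2(*(a-b)[1::-1]))
c=np.array([.5675,-.189])
for m in [(278,173),(311,187),(320,208)]:
    q=unproj("wrist",m,.0915); print(q,np.arctan2(*(q[:2]-c)[::-1]))
print(unproj("wrist",(281,214),.104))
E
```

```text
[ 0.5438 -0.1651  0.145 ] [ 0.5944 -0.2116  0.145 ] [ 0.5691 -0.1883  0.145 ] 0.0687237376636519 2.398153564167813
[ 0.5362 -0.1686  0.0915] 2.564416710455027
[ 0.5678 -0.1498  0.0915] 1.564058107442854
[ 0.5919 -0.1549  0.0915] 0.9495184497641795
[ 0.57   -0.1893  0.104 ]
```

```bash
python3 - <<'E'
from h import *
print(delta([.568,-.189,.131],-.74))
E
```

```text
[15.851 -0.173  2.852  0.114 -0.002 -0.006]
```

Request:
{"name": "drive_tool", "arguments": {"deltas": "0 -0.2 2.85 0.12 0 0 0.5; 4 -0.2 2.85 0.12 0 0 0.5; 8 -0.2 2.85 0.12 0 0 0.5; 12 -0.2 2.85 0.12 0 0 0.5; 15 -0.2 2.85 0.12 0 0 0.5; 15.8 -0.2 2.85 0.12 0 0 0.5; 15.8 -0.2 2.85 0.12 0 0 0.5"}}

```text
t: 17.55
eef_pos: [0.568, -0.1894, 0.132]
ee_rot: [0.658, 0.26, 0.658, -0.256]
contact_force: [0.1, 1.2, -0.2]
finger_gap: 0.499
```

```bash
python3 - <<'E'
from h import *
s,p,r=pose();print(p,yaw(),s["contact_force"])
im=viewer.snapshot("wrist"); cv2.imwrite("pics/wrist12.png",im[:,:,::-1])
E
```

```text
[ 0.568  -0.1894  0.132 ] -0.747734981993827 [ 0.0918  1.1987 -0.2442]
```

View pics/wrist12.png

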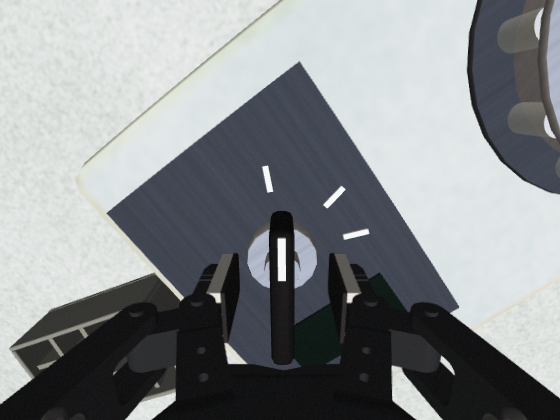

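Request:
{"name": "drive_tool", "arguments": {"deltas": "0 0 0 0 0 0 0.05; 0 0 0 0 0 0 0.05; 0 0 0 0 0 0 0.05; 0 0 0 0 0 0 0.05", "grip_force": 25}}

```text
t: 18.1
eef_pos: [0.5684, -0.1905, 0.134]
ee_rot: [0.659, 0.26, 0.657, -0.257]
contact_force: [-3.9, -0.9, 7.1]
finger_gap: 0.112
```

```bash
python3 - <<'E'
from h import *
s,p,r=pose();print(p,yaw(),s["contact_force"],s["torque"],s["finger_gap"])
print(delta([.568,-.189,.131],yaw()))
E
```

```text
[ 0.5684 -0.1905  0.134 ] -0.7484537438784155 [-3.8895 -0.9494  7.0525] [-0.3462  0.8642 -0.0381] 0.11235782717479595
[ 0.297  0.084 -0.129  0.     0.    -0.006]
```

Request:
{"name": "drive_tool", "arguments": {"deltas": "0 0 0 0.15 0 0 0.05; 0 0 0 0.3 0 0 0.05; 0 0 0 0.45 0 0 0.05; 0 0 0 0.6 0 0 0.05; 0 0 0 0.75 0 0 0.05; 0 0 0 0.9 0 0 0.05; 0 0 0 1.05 0 0 0.05; 0 0 0 1.15 0 0 0.05"}}

```text
t: 19.1
eef_pos: [0.5698, -0.1901, 0.1342]
ee_rot: [0.411, 0.578, 0.41, -0.573]
contact_force: [7.9, -0.2, -9.5]
finger_gap: 0.113
```

```bash
python3 - <<'E'
from h import *
s,p,r=pose();print(p,yaw(),s["contact_force"],s["torque"],s["finger_gap"],s["joints"])
im=viewer.snapshot("wrist"); cv2.imwrite("pics/wrist13.png",im[:,:,::-1])
E
```

```text
[ 0.5698 -0.1901  0.1342] -1.901365623722102 [ 7.9128 -0.1977 -9.4582] [-0.5106 -1.6881  0.1856] 0.11250870549774525 [-0.4395  0.4851  0.8912  1.7049 -0.4161  1.1454  0.2389]
```

View pics/wrist13.png

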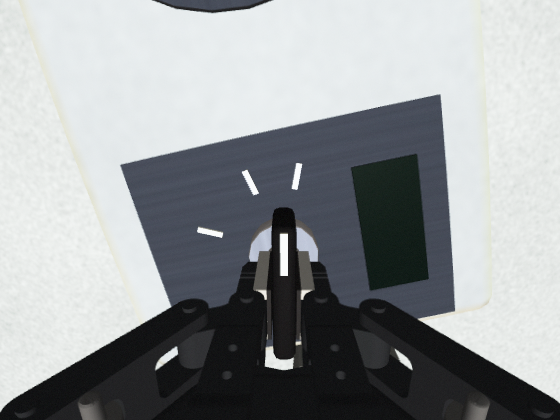

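Request:
{"name": "drive_tool", "arguments": {"deltas": "0 0 0 0.1 0 0 0.05; 0 0 0 0.2 0 0 0.05; 0 0 0 0.25 0 0 0.05; 0 0 0 0.25 0 0 0.05"}}

```text
t: 19.65
eef_pos: [0.5702, -0.1902, 0.1343]
ee_rot: [0.336, 0.625, 0.335, -0.62]
contact_force: [2.7, -2.8, -4.6]
finger_gap: 0.114
```

```bash
python3 - <<'E'
from h import *
s,p,r=pose();print(p,yaw(),s["contact_force"],s["torque"],s["finger_gap"])
im=viewer.snapshot("wrist"); cv2.imwrite("pics/wrist14.png",im[:,:,::-1])
E
```

```text
[ 0.5702 -0.1902  0.1343] -2.1534906790520747 [ 2.7166 -2.7859 -4.5587] [-0.7641 -0.4305  1.5233] 0.11375010338291887
```

View pics/wrist14.png

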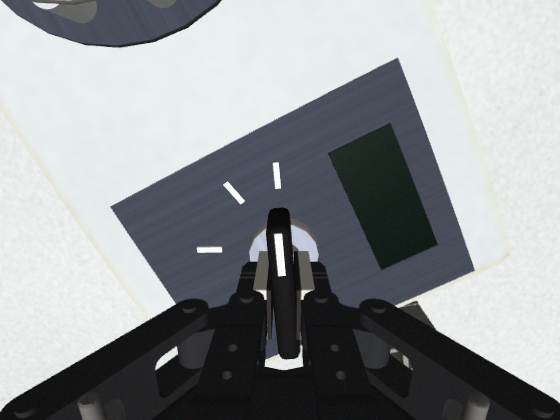

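Request:
{"name": "drive_tool", "arguments": {"deltas": "0 0 0 -0.05 0 0 0.05; 0 0 0 -0.05 0 0 0.7; 0 0 0 -0.05 0 0 0.9; 0 0 0 -0.05 0 0 0.9; 0 0 0 -0.05 0 0 0.9; 0 0 0 -0.05 0 0 0.9"}}

```text
t: 20.45
eef_pos: [0.5702, -0.1902, 0.1343]
ee_rot: [0.351, 0.617, 0.35, -0.611]
contact_force: [-0.0, 0.2, -0.6]
finger_gap: 0.904
```

```bash
python3 - <<'E'
from h import *
s,p,r=pose();print(p,yaw(),s["contact_force"],s["torque"],s["finger_gap"])
im=viewer.snapshot("wrist"); cv2.imwrite("pics/wrist15.png",im[:,:,::-1])
E
```

```text
[ 0.5702 -0.1902  0.1343] -2.103282775578577 [-0.0214  0.2406 -0.5693] [ 0.0193 -0.0279 -0.0183] 0.9036291200240694
```

View pics/wrist15.png

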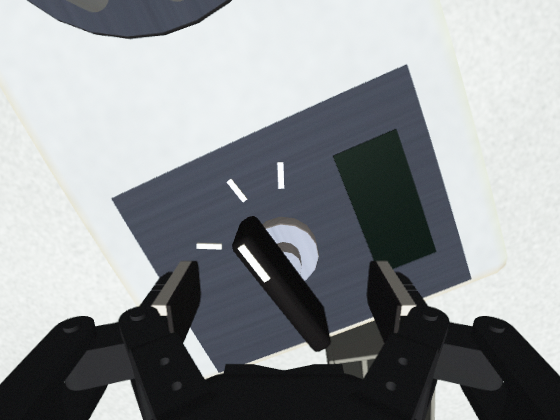

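The key sprang back to the run mark (line at about (253,262), run mark at (237,190)). It is clear of both pads. Retreating.

Request:
{"name": "drive_tool", "arguments": {"deltas": "-4 0 0 -0.05 0 0 0.9; -9 0 0 -0.05 0 0 0.9; -14 0 0 -0.05 0 0 0.9; -16 0 -3 -0.05 0 0 0.9; -16 0 -3 -0.05 0 0 0.9; -16 0 -3 -0.05 0 0 0.9"}}

```text
t: 21.25
eef_pos: [0.5838, -0.165, 0.2939]
ee_rot: [0.367, 0.607, 0.365, -0.603]
contact_force: [-0.0, -0.6, -0.2]
finger_gap: 0.9
```

```bash
python3 - <<'E'
from h import *
s,p,r=pose();print(p,yaw(),s["contact_force"])
for c in ["wrist","scene","top"]:
    im=viewer.snapshot(c); cv2.imwrite(f"pics/{c}16.png",im[:,:,::-1])
    for n in ["knob_center","knob_arm_tip","key_center","key_end","media_bottle","tip_box","jar"]:
        print(c,n,[(d["xyz"],d["p"]) for d in tip_of(c,n)[:2]])
E
```

```text
[ 0.5838 -0.165   0.2939] -2.053424493092294 [-0.0254 -0.5652 -0.2248]
wrist knob_center []
wrist knob_arm_tip []
wrist key_center [([0.5674, -0.1867, 0.1315], 0.85)]
wrist key_end [([0.5678, -0.1641, 0.1294], 0.62), ([0.5685, -0.1904, 0.1312], 0.24)]
wrist media_bottle []
wrist tip_box [([0.562, -0.3818, 0.0], 0.83)]
wrist jar []
scene knob_center [([0.6044, 0.0047, 0.1625], 0.59)]
scene knob_arm_tip [([0.5793, 0.057, 0.1633], 0.56)]
scene key_center [([0.5787, 0.0532, 0.1604], 0.72), ([0.5669, -0.1872, 0.1282], 0.71)]
scene key_end [([0.5606, -0.163, 0.1324], 0.8), ([0.577, 0.0547, 0.1623], 0.71)]
scene media_bottle [([0.5472, 0.2157, -0.0001], 0.88), ([0.5688, -0.1888, 0.1292], 0.62)]
scene tip_box [([0.5588, -0.381, -0.003], 0.75)]
scene jar [([0.6628, 0.1794, 0.0061], 0.95), ([0.5706, -0.1893, 0.1251], 0.69)]
top knob_center [([0.606, 0.0052, 0.1577], 0.97)]
top knob_arm_tip [([0.5799, 0.0555, 0.1578], 0.63)]
top key_center [([0.5681, -0.1909, 0.1328], 0.84)]
top key_end [([0.5664, -0.1654, 0.1353], 0.54)]
top media_bottle [([0.5503, 0.2166, -0.0013], 0.65)]
top tip_box []
top jar [([0.6628, 0.1771, -0.0044], 0.83)]
```

View pics/wrist16.png

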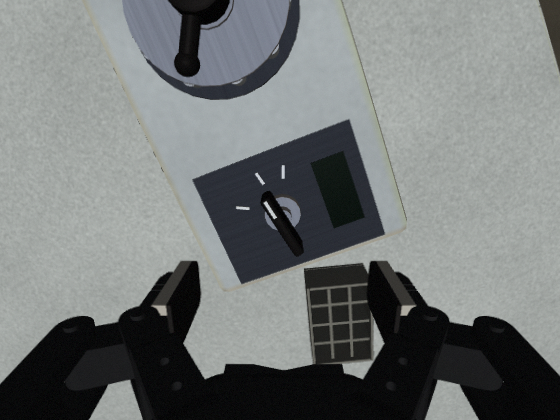

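View pics/scene16.png

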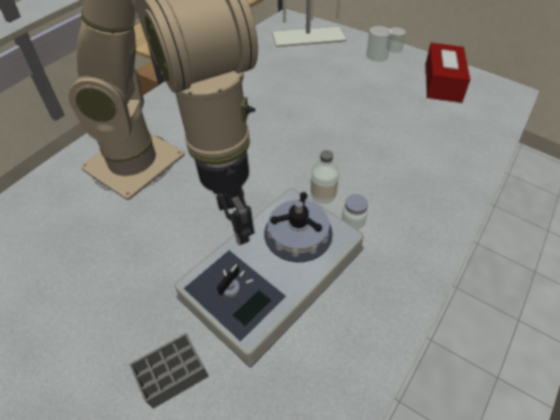

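```bash
python3 - <<'E'
from h import *
print(hand_in())
E
```

```text
the job is handed in; nothing more can be done
None
```

The drum is clamped, the key is at run, and the job was handed in at about t = 22 s of the 72 s allowed. No verdict was reported.

- **Knob, backwards:** I straddled one arm of the knob loosely and turned it back about 1.8 rad. It clicked: the measured height fell from about 0.173 m to 0.164–0.165 m in two cameras.
- **Knob, forwards:** I turned it about 4.2 rad clockwise to a firm stop, felt as about 12 N at the arm. The last height readings were 0.158–0.1625 m, against 0.161 m expected at home. I only estimated the turn angle from the arm positions (about 4.06–4.4 rad), but the stop came where the end stop should be.
- **Key:** I gripped it and turned it clockwise to the dead stop at start (about 1.5 N m at the wrist), then opened the jaws. It sprang back, and the last wrist picture shows its white line pointing at the run mark.
- **Bystanders:** the bottle, tip box and jar were found within about 5 mm of where they stood at first.
- **Robot:** it ended clear of everything, with contact force near zero.

**Detections that disagreed:** in the last looks the networks missed a few things and gave some false hits. The scene camera reported a second "key", "bottle" and "jar" on the knob or key. I set these aside because the other readings and the pictures agreed.

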